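Make up two spindle tooling kits

TASK

Make up the kits for the next two spindle set-ups on the plywood kit boards. The board with the blue cutter head gets the thick light ring, centred on its round grey field, and the notched finger-joint sample, centred on its oblong field; the board with the red cutter head gets the wide thin light ring centred on its round field with the dark ring stacked centrally on top of it, and the wooden wedge centred on its oblong field. Lay the sample and the wedge flat on their undersides, lengthwise along their fields, and leave the plain pine block, the spanner and the loose grey cutter where they are.

Things in the scene. Friction and masses are not known exactly. Their poses are not given: they have to be found in the camera images.
- board_blue: fixed flat plywood kit board, 125 (x) x 300 (y) x 12 mm thick, no rim. Origin: centre of its underside, at bench height. Fixed on it at y = +95 mm: a blue cutter head, 86 mm across, 30 mm tall. Painted grey on top: a round field, 90 mm across, centred at x = y = 0; an oblong field, 114 (x) x 74 (y) mm, centred at x = 0, y = -105 mm. The boards differ only in the cutter head and may swap sides
- board_red: fixed flat plywood kit board, 125 (x) x 300 (y) x 12 mm thick, no rim. Origin: centre of its underside, at bench height. Fixed on it at y = +95 mm: a red cutter head, 95 mm across, 40 mm tall. Painted grey on top: a round field, 90 mm across, centred at x = y = 0; an oblong field, 114 (x) x 74 (y) mm, centred at x = 0, y = -105 mm. The boards differ only in the cutter head and may swap sides
- ring_thick: loose light grey thick spindle spacer ring, 60 mm outside diameter, 20 mm tall, lying flat; grasp across the outside from above. Origin: centre of its underside, z up
- ring_dark: loose dark grey spindle spacer ring, 56 mm outside diameter, 12 mm tall, lying flat; grasp across the outside from above. Origin: centre of its underside, z up
- ring_wide: loose light grey wide, thin spindle spacer ring, 66 mm outside diameter, 10 mm tall, lying flat; grasp across the outside from above. Origin: centre of its underside, z up
- wedge: loose wooden wedge, 28 (x) x 90 (y) mm, 18 mm tall at its -y end, tapering to 5 mm at its +y end (11 mm at the middle); grasp across its 28 mm width at the middle, close above the bench. Origin: centre of its underside, z up
- comb: loose notched pine finger-joint sample, 50 (x) x 100 (y) x 45 mm tall, solid 22 mm high base with five upright fingers, each 10 mm thick in y and the full 50 mm wide in x; grasp across its 50 mm width. Origin: centre of its underside, z up
- plain_block: bystander: plain pine block without notches, 65 x 90 x 42 mm. Origin: centre of its underside
- spanner: bystander: open-end spanner lying between the boards, 32 (x) x 165 (y) x 8 mm. Origin: centre of its underside
- grey_cutter: bystander: loose dark grey cutter head, about 75 mm across, 26 mm tall. Origin: centre of its underside

How it is judged:
By the outcome, as a careful person would: the job done as asked, in the order asked, and still so for the second after the job is handed in, with the robot touching nothing.
It also fails if it takes over 125 s, if anything falls off the work surface, if the arm or the gripper's body presses on something with over 40 N, if the wrist force passes 120 N, or if a joint passes its speed limit or range.

ROBOT

A 7-joint arm with a two-finger parallel gripper is mounted at the origin on a cart in front of the work surface, level with it; the furniture and walls round the work are solid. World frame = base frame: x ahead of the robot, y to its left, z up, the work surface at z = 0. Lengths are in m, angles in rad, forces in N, time in s.
With the tool pointing down it reaches from about 0.4 to 0.85 m from the base axis. Payload 10.4 kg.
Tool frame: the origin (TCP) lies on the centre line of the jaws, within the pads' length; the fingertips stand 11 mm ahead of it and the grasp point (between the pads) lies 8 mm behind it (tip_reach is the distance from the TCP to the fingertips, in m); z points along the fingers, y is the line along which they close (so a half turn about z gives the same grasp; the last joint's range is limited). The gripper opens to 85 mm and grips with 20 to 120 N. Pads are 22 mm wide; open, the fingers measure 114 mm over their backs; the gripper's body (76 mm by 85 mm) begins 54 mm behind the grasp point. The pads swing forward as they close: fully open they stand 13 mm farther back than shut.
Start: joints at [-1.343, 0.332, -0.065, 1.46, 0.022, 1.35, -0.088], TCP at [0.155, 0.605, 0.242] pointing down, gripper open.
Joint ranges: [-2.6, 2.6], [-0.5, 2.12], [-1.47, 1.34], [0.16, 2.42], [-1.27, 4.41], [0.06, 2.06], [-2.6, 2.6]. Speed limits (rad/s): [2.22, 2.22, 2.79, 2.79, 3.14, 3.14, 3.14].

INTERFACE

Orientations are given as a unit quaternion [x, y, z, w].
In Python, from workcell import get_obs, camera, hand_in, tip_reach gives the robot as it stands. The module is installed in compiled form; this text tells all that it offers.
- The arm moves only by the tool move_arm, never from a script. Its argument "plan" is a list of rows, each an object with "delta_pos": the shift along the tool's x, y, z in a scale on which 1.0 is 1 m, a list of three; "turn": the turn, a rotation vector about the tool's x, y, z in a scale on which 1.0 is 120 degrees, a list of three; "fingers": the closure, from 0 (fully open) to 1 (shut). A call has 1 to 12 rows; each row is the pose to reach, as a shift and turn from the pose commanded when the call began, along the tool's axes at that moment; what a row does not reach only later rows make up. A row lasts 1/8 s, in which the tool goes at most 62.5 mm and 10.7 degrees, less where a joint would pass 70% of its speed; a pose out of reach is approached as far as the arm can. A call with a gripper value outside its range is refused whole. The fingers move at their own pace and stop on an object; "force" is the grip in N (left out, the last holds). Time passes only in rows, so rows that repeat a pose let the fingers close. It gives the time, the measured TCP pose, the force, the opening and the grip force at its end, in the units of the state.
- get_obs(): the state, without advancing time (a new reading comes with each control period).
- camera(name): name is "scene" or "top" or "wrist"; returns a dict with "color" (384x512x3 uint8, red, green, blue), "range_z" (384x512 float32, m along the optical axis (not along the pixel's ray), 0 where there is no reading), "fx", "fy", "cx", "cy" (pixels), "R" (3x3) and "t" (3): a world point X has camera coordinates R X + t; the wrist camera has in their place "tool_from_camera" (4x4, takes a point from camera to tool coordinates, whose origin is the TCP and whose axes are the flange's). Camera axes: x right, y down, z forward; pixel columns grow to the right and rows downward; lengths in m; the calibration is good to about 2 mm. A picture is of the moment at which its call begins: read the wrist's pose just before it.
- hand_in(): hands the job in; it is judged then, once.
The state is a dict: "clock": time; "joint_pos": joint angles; "joint_velocities": joint speeds; "tau": joint torques, N m; "position": TCP position; "ee_rot": TCP orientation; "ft_force": force on the tool from outside, world axes, zero at the start; "torque": the same for the moment, N m; "grip_width": opening from 0.0 (shut) to 1.0 (fully open); "grasp_force": force on a finger pad.
Only numpy, scipy, OpenCV 4.12 (cv2) and the standard library are available. Lean on these libraries where they do the work, as an engineer would, in place of code of your own. Each camera call takes 0.05 s, during which the arm holds its last target. There are 200 camera calls.

## Working session

There is one attempt and no reset: what is moved stays moved. The work goes in short steps, Python scripts to look and compute and a tool call to move; the robot and the scene stay as the last step left them, time stands still between calls to the robot, and variables do not carry over. Pictures are saved under pics/ and viewed, at most 17 in all, crops included, and the job is handed in when it is done.

Besides the shell and the picture viewer there is one more tool, called after ">>>" as name(argument=value, ...) on one line, values as JSON. move_arm: Moves the arm, as the interface text tells. Its arguments: {"type":"object","properties":{"plan":{"type":"array","items":{"type":"object","properties":{"delta_pos":{"type":"array","items":{"type":"number"}},"turn":{"type":"array","items":{"type":"number"}},"fingers":{"type":"number"}}}},"force":{"type":"number"}},"required":["plan"]}

```bash
mkdir -p pics
python3 - <<'E'
from workcell import *
import cv2, numpy as np
print(get_obs(), tip_reach)
for n in ("top","scene"):
    c=camera(n); np.savez(f"{n}.npz",**c)
    cv2.imwrite(f"pics/{n}0.png",cv2.resize(c["color"][:,:,::-1],(800,600)))
    print(n,c["fx"],c["fy"],c["cx"],c["cy"],c["R"],c["t"])
E
```

```text
{'clock': 0.0, 'joint_pos': array([-1.34260078,  0.33290171, -0.06468207,  1.46093065,  0.02156933,
        1.349904  , -0.08851181]), 'joint_velocities': array([-1.11814085e-03,  7.03796066e-05, -4.61817775e-04,  6.57854329e-04,
        8.00796296e-05, -1.33860415e-05, -2.05879959e-03]), 'tau': array([-1.54591216e-03, -6.25444508e+01,  4.80538595e-02, -3.91611671e+01,
        1.60825427e-02,  9.89140099e-03,  2.71322847e-05]), 'position': array([0.15502556, 0.60509895, 0.24150232]), 'ee_rot': array([ 1.25076671e-01,  9.92146814e-01, -7.21560619e-04, -6.95522092e-05]), 'ft_force': array([ 0.94312287, -0.04299126,  0.16468076]), 'torque': array([-0.04906563, -0.07701449, -0.01904665]), 'grasp_force': 0.0, 'grip_width': 0.9988961353861726} 0.011
top 494.0425033684159 494.0425033684159 252.72699503145955 190.4123368202826 [[ 0.01811735 -0.99981065  0.00710147]
 [-0.99530808 -0.01871004 -0.09493032]
 [ 0.09504521 -0.00534827 -0.99545859]] [-0.02171848  0.51351547  1.87739559]
scene 349.8441524724147 349.8441524724147 259.57226451886635 188.02355547915292 [[ 0.54890823 -0.83568342 -0.01824739]
 [-0.39945551 -0.24307629 -0.8839396 ]
 [ 0.73425816  0.49249074 -0.46724492]] [-0.29903093  0.23769127  0.86773772]
```

View pics/top0.png

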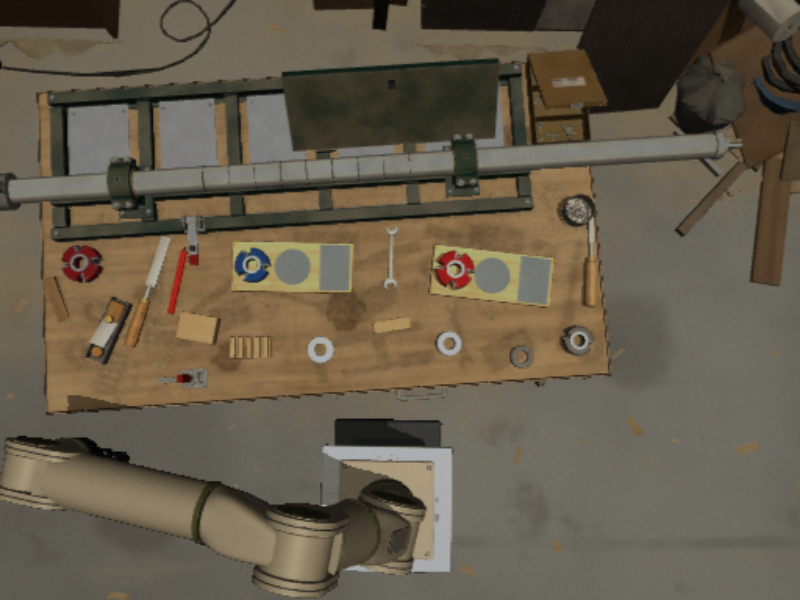

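View pics/scene0.png

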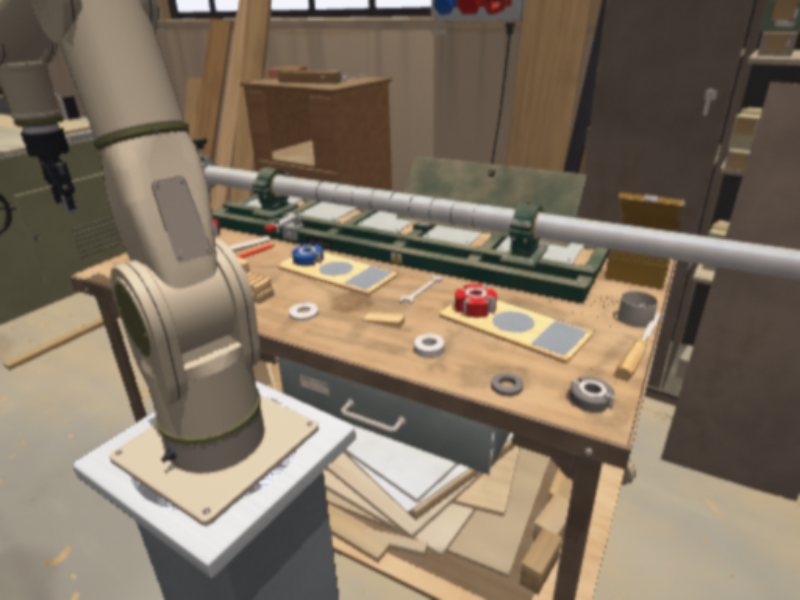

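Top view: the blue board's fields are at about (293,267) and (335,267), and the red board's at (492,275) and (534,281). The rings are at (320,350), which is wide and thin, (449,343), which is thick, and (521,356), which is dark. The comb is at (250,347) and the wedge at (392,325). The scene view confirms which ring is thick and which is thin.

```bash
cat > h.py <<'E'
import numpy as np, cv2
from scipy.spatial.transform import Rotation as Rn
def extr(c,obs=None):
    """camera-to-world rotation and camera centre"""
    if "R" in c: R=np.array(c["R"]); return R.T, -R.T@np.array(c["t"])
    T=np.array(c["tool_from_camera"]); Rt=Rn.from_quat(obs["ee_rot"]).as_matrix()
    return Rt@T[:3,:3], Rt@T[:3,3]+obs["position"]
def cast(c,E,uv,z):
    uv=np.atleast_2d(uv).astype(float)
    d=np.c_[(uv[:,0]-c["cx"])/c["fx"],(uv[:,1]-c["cy"])/c["fy"],np.ones(len(uv))]@E[0].T
    return E[1]+d*((z-E[1][2])/d[:,2])[:,None]
def proj(c,E,X):
    p=(np.atleast_2d(X)-E[1])@E[0]
    return np.c_[p[:,0]/p[:,2]*c["fx"]+c["cx"],p[:,1]/p[:,2]*c["fy"]+c["cy"]]
def biggest(m):
    cs,_=cv2.findContours(m.astype(np.uint8),cv2.RETR_EXTERNAL,cv2.CHAIN_APPROX_NONE)
    return max(cs,key=cv2.contourArea)
def rect_world(P):
    """world xy points -> centre, sizes (short,long), yaw of the long axis"""
    r=cv2.minAreaRect((P[:,:2]*1000).astype(np.float32)); b=cv2.boxPoints(r)
    e=[b[1]-b[0],b[2]-b[1]]; l=max(e,key=np.linalg.norm)
    return np.array(r[0])/1000,sorted(r[1]),np.arctan2(l[1],l[0])%np.pi
E
python3 - <<'E'
from h import *
c=dict(np.load("top.npz")); E=extr(c)
im=c["color"]; hsv=cv2.cvtColor(im,cv2.COLOR_RGB2HSV)
for n,(u,v),z in [("b_round",(293,267),.012),("b_obl",(335,267),.012),("r_round",(492,275),.012),("r_obl",(534,281),.012),("wide",(320,350),.01),("thick",(449,343),.02),("dark",(521,356),.012),("comb",(250,347),.045),("wedge",(392,325),.011),("block",(197,328),.042)]:
    u,v=int(u*.64),int(v*.64); w=22
    roi=hsv[v-w:v+w,u-w:u+w].astype(int)
    yy,xx=np.mgrid[-w:w,-w:w]
    if n in("comb","wedge","block"): m=(roi[...,2]>135)
    else: m=(roi[...,1]<75)
    lab,L=cv2.connectedComponents(m.astype(np.uint8))
    best=min(range(1,lab),key=lambda i:(np.hypot(xx,yy)[L==i].min()+(0 if (L==i).sum()>15 else 99)))
    mm=L==best
    if n=="comb": mm=cv2.morphologyEx(m.astype(np.uint8),cv2.MORPH_CLOSE,np.ones((5,5)))
    k=biggest(mm)[:,0]+[u-w,v-w]
    P=cast(c,E,k,z); ctr,s,y=rect_world(P)
    print(n,ctr.round(4),np.round(s,1),"yaw",round(y,3), hsv[v,u], roi[0,0])
cv2.imwrite("pics/topc.png",cv2.resize(im[140:250,100:390,::-1],None,fx=2.75,fy=2.75,interpolation=cv2.INTER_CUBIC))
E
```

```text
b_round [0.589  0.2455] [85.1 88.8] yaw 0.807 [ 42  11 117] [ 18 116 134]
b_obl [0.59   0.1416] [ 73.9 114. ] yaw 0.024 [ 45  13 120] [ 17 121 124]
r_round [ 0.5764 -0.2512] [87.9 89. ] yaw 0.653 [ 48  11 118] [ 17 117 116]
r_obl [ 0.5669 -0.3561] [ 75.4 115.3] yaw 3.046 [ 45  13 118] [ 16 115 122]
wide [0.3842 0.1703] [63.9 65.2] yaw 2.055 [ 17 124 119] [ 17 113 144]
thick [ 0.4047 -0.1478] [57.6 57.6] yaw 1.584 [ 16 113 133] [ 17 120 138]
dark [ 0.3755 -0.326 ] [51.3 52.1] yaw 2.366 [ 17 116 127] [ 16 120 145]
comb [0.3875 0.3368] [161.9 162.4] yaw 0.019 [ 17 120 136] [ 17 112 118]
wedge [ 0.4783 -0.0209] [ 82.3 133. ] yaw 1.755 [ 19 119 172] [ 15 117 126]
block [0.4418 0.474 ] [103.2 120.5] yaw 1.037 [ 17 119 172] [ 17 119 126]
```

View pics/topc.png

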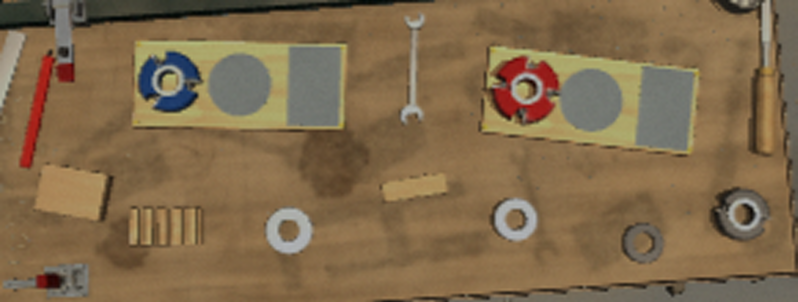

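The crop confirms the layout. The comb and wedge both lie roughly along world y, and the red board is yawed by about -0.095. The first move goes over the thick ring and turns the tool so it closes along x.

Units first: turns go in shares of 120 degrees. So 1.32 rad / 2.0944 = 0.6303.

>>> move_arm(plan=[{"delta_pos": [-0.332,-0.23,0],"turn": [0,0,0.6303],"fingers": 0},{"delta_pos": [-0.332,-0.23,0],"turn": [0,0,0.6303],"fingers": 0},{"delta_pos": [-0.332,-0.23,0],"turn": [0,0,0.6303],"fingers": 0},{"delta_pos": [-0.332,-0.23,0],"turn": [0,0,0.6303],"fingers": 0},{"delta_pos": [-0.332,-0.23,0],"turn": [0,0,0.6303],"fingers": 0},{"delta_pos": [-0.332,-0.23,0],"turn": [0,0,0.6303],"fingers": 0},{"delta_pos": [-0.332,-0.23,0],"turn": [0,0,0.6303],"fingers": 0},{"delta_pos": [-0.429,-0.667,0],"turn": [0,0,0.6303],"fingers": 0},{"delta_pos": [-0.429,-0.667,0],"turn": [0,0,0.6303],"fingers": 0},{"delta_pos": [-0.429,-0.667,0],"turn": [0,0,0.6303],"fingers": 0},{"delta_pos": [-0.429,-0.667,0],"turn": [0,0,0.6303],"fingers": 0},{"delta_pos": [-0.429,-0.667,0],"turn": [0,0,0.6303],"fingers": 0}])

```text
clock: 1.6
position: [0.4089, -0.0141, 0.2422]
ee_rot: [0.707, 0.707, 0.0, -0.0]
ft_force: [1.3, -0.8, 0.6]
grip_width: 0.997
grasp_force: 0.0
```

>>> move_arm(plan=[{"delta_pos": [-0.134,-0.004,0]},{"delta_pos": [-0.134,-0.004,0]},{"delta_pos": [-0.134,-0.004,0]},{"delta_pos": [-0.134,-0.004,0]}])

```text
validation failed for argument at $.pl...
```

Run:
```python
from workcell import *
from h import *
o=get_obs(); c=camera("wrist"); np.savez("w1.npz",**c); E=extr(c,o)
print(o["position"],o["joint_pos"].round(2),c["tool_from_camera"],c["fx"],E[1])
print(proj(c,E,[.4047,-.1478,.02]))
cv2.imwrite("pics/w1.png",c["color"][:,:,::-1])
```

```text
[ 0.40894399 -0.01408394  0.242162  ] [-0.73 -0.23  0.57  2.01  0.13  1.33 -0.2 ] [[ 1.84807420e-04 -9.58511836e-01 -2.85052672e-01  7.28158463e-02]
 [ 9.99999972e-01  2.19344068e-04 -8.92342826e-05  8.58954896e-05]
 [ 1.48056729e-04 -2.85052647e-01  9.58511850e-01 -1.31512881e-01]
 [ 0.00000000e+00  0.00000000e+00  0.00000000e+00  1.00000000e+00]] 323.5993908317046 [0.40901522 0.05864544 0.37372273]
[[245.35807523 268.39023596]]
```

View pics/w1.png

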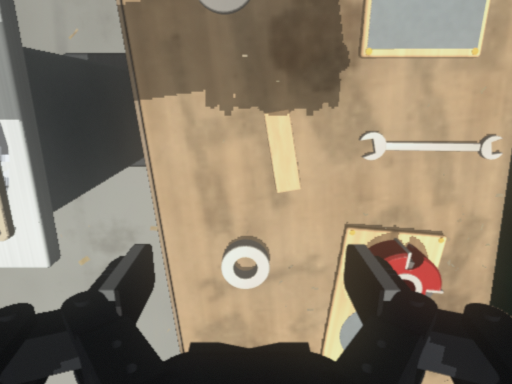

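The wrist view shows the thick ring at (246,266), as predicted, and the wedge at (283,152). Rows need every field, so I'll resend the move.

>>> move_arm(plan=[{"delta_pos": [-0.134,-0.004,0],"turn": [0,0,0],"fingers": 0},{"delta_pos": [-0.134,-0.004,0.05],"turn": [0,0,0],"fingers": 0},{"delta_pos": [-0.134,-0.004,0.08],"turn": [0,0,0],"fingers": 0},{"delta_pos": [-0.134,-0.004,0.08],"turn": [0,0,0],"fingers": 0},{"delta_pos": [-0.134,-0.004,0.08],"turn": [0,0,0],"fingers": 0}])

```text
clock: 2.28
position: [0.4061, -0.1453, 0.1632]
ee_rot: [0.707, 0.707, 0.0, 0.0]
ft_force: [0.8, -0.2, -0.9]
grip_width: 0.999
grasp_force: 0.0
```

```bash
cat >> h.py <<'E'
def snap(name="wrist"):
    from workcell import get_obs,camera
    o=get_obs(); c=camera(name); return o,c,extr(c,o)
def ring(c,E,xyz,rad,fn,win=1.35):
    """fit circle to the ring's top face near xyz; fn(hsv)->mask"""
    hsv=cv2.cvtColor(c["color"],cv2.COLOR_RGB2HSV).astype(int); m=fn(hsv)
    a=np.linspace(0,6.28,60); poly=proj(c,E,np.c_[xyz[0]+win*rad*np.cos(a),xyz[1]+win*rad*np.sin(a),0*a+xyz[2]])
    z=np.zeros(m.shape,np.uint8); cv2.fillPoly(z,[poly.astype(np.int32)],1)
    k=biggest((m&(z>0)))[:,0]
    P=cast(c,E,k,xyz[2])[:,:2]
    (x,y),r=cv2.minEnclosingCircle((P*1000).astype(np.float32))
    A=np.c_[2*P,np.ones(len(P))]; s=np.linalg.lstsq(A,(P**2).sum(1),rcond=None)[0]
    return s[:2].round(4),round(float(np.sqrt(s[2]+s[0]**2+s[1]**2)),4),(round(x/1000,4),round(y/1000,4),round(r/1000,4))
LIGHT=lambda h:(h[...,1]<50)&(h[...,2]>140)
GREY=lambda h:(h[...,1]<50)&(h[...,2]>70)
def place_delta(o,xyz):
    """shift in the tool's axes to reach world xyz"""
    return (Rn.from_quat(o["ee_rot"]).as_matrix().T@(np.array(xyz)-o["position"])).round(4)
E
python3 - <<'E'
from h import *
c=dict(np.load("w1.npz")); E=extr(c,{"ee_rot":[.7071,.7071,0,0],"position":np.array([.40894,-.01408,.24216])})
print(ring(c,E,(.4047,-.1478,.02),.03,LIGHT))
o,c,E=snap(); print(o["position"]); print(ring(c,E,(.4047,-.1478,.02),.03,LIGHT))
cv2.imwrite("pics/w2.png",c["color"][:,:,::-1])
E
```

```text
(array([ 0.4041, -0.1465]), 0.0295, (0.4042, -0.1464, 0.0301))
[ 0.40606749 -0.14529623  0.16316326]
(array([ 0.4042, -0.1467]), 0.0295, (0.4043, -0.1466, 0.0301))
```

View pics/w2.png

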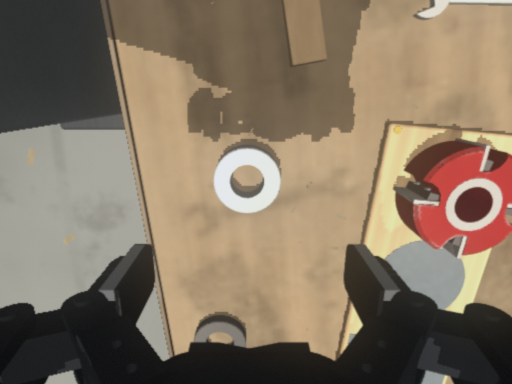

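>>> move_arm(plan=[{"delta_pos": [-0.0013,-0.0019,0.05],"turn": [0,0,0],"fingers": 0},{"delta_pos": [-0.0013,-0.0019,0.1],"turn": [0,0,0],"fingers": 0},{"delta_pos": [-0.0013,-0.0019,0.13],"turn": [0,0,0],"fingers": 0},{"delta_pos": [-0.0013,-0.0019,0.15],"turn": [0,0,0],"fingers": 0},{"delta_pos": [-0.0013,-0.0019,0.15],"turn": [0,0,0],"fingers": 0},{"delta_pos": [-0.0013,-0.0019,0.15],"turn": [0,0,0],"fingers": 1},{"delta_pos": [-0.0013,-0.0019,0.15],"turn": [0,0,0],"fingers": 1},{"delta_pos": [-0.0013,-0.0019,0.15],"turn": [0,0,0],"fingers": 1},{"delta_pos": [-0.0013,-0.0019,0.15],"turn": [0,0,0],"fingers": 1},{"delta_pos": [-0.0013,-0.0019,0.15],"turn": [0,0,0],"fingers": 1}], force=40)

```text
clock: 3.58
position: [0.4049, -0.147, 0.0138]
ee_rot: [0.707, 0.707, 0.001, 0.0]
ft_force: [-4.0, 0.8, 13.7]
grip_width: 0.678
grasp_force: 39.7
```

>>> move_arm(plan=[{"delta_pos": [0,0,-0.05],"turn": [0,0,0],"fingers": 1},{"delta_pos": [0.03,0.015,-0.1],"turn": [0,0,0],"fingers": 1},{"delta_pos": [0.08,0.035,-0.13],"turn": [0,0,0],"fingers": 1},{"delta_pos": [0.13,0.06,-0.15],"turn": [0,0,0],"fingers": 1},{"delta_pos": [0.18,0.085,-0.17],"turn": [0,0,0],"fingers": 1},{"delta_pos": [0.23,0.11,-0.17],"turn": [0,0,0],"fingers": 1},{"delta_pos": [0.28,0.135,-0.17],"turn": [0,0,0],"fingers": 1},{"delta_pos": [0.33,0.16,-0.17],"turn": [0,0,0],"fingers": 1},{"delta_pos": [0.37,0.175,-0.17],"turn": [0,0,0],"fingers": 1},{"delta_pos": [0.39,0.184,-0.17],"turn": [0,0,0],"fingers": 1},{"delta_pos": [0.392,0.184,-0.17],"turn": [0,0,0],"fingers": 1},{"delta_pos": [0.392,0.184,-0.17],"turn": [0,0,0],"fingers": 1}])

```text
clock: 5.08
position: [0.5875, 0.2436, 0.183]
ee_rot: [0.707, 0.707, 0.0, 0.0]
ft_force: [0.1, -0.2, -0.9]
grip_width: 0.678
grasp_force: 44.7
```

Run:
```python
from h import *
o,c,E=snap(); np.savez("w3.npz",**c,**{"o_"+k:v for k,v in o.items()}); print(o["position"],o["joint_pos"].round(2),o["ft_force"],o["grasp_force"],o["grip_width"]); 
print(proj(c,E,[[.589,.2455,.012],[.59,.1416,.012]]))
cv2.imwrite("pics/w3.png",c["color"][:,:,::-1])
```

```text
[0.58751635 0.24360722 0.18299018] [-1.    0.46  0.72  1.54 -0.31  1.26 -0.24] [ 0.13480323 -0.2054044  -0.92948162] 44.6674563255101 0.6777542493602036
[[250.29066177 170.20495684]
 [251.19440255 266.70959319]]
```

View pics/w3.png

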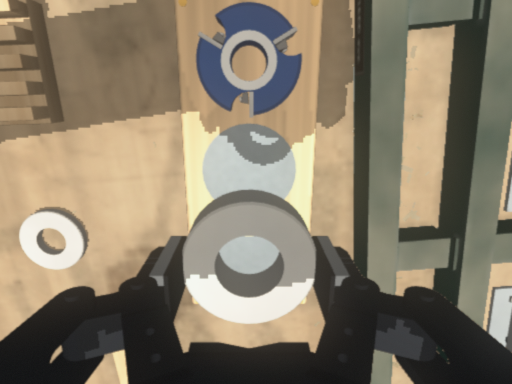

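Field's visible arc: cols 203–296, rows 124–190. I'll fit a circle to it, and to the held ring's lower rim as well.

```bash
cat >> h.py <<'E'
def circfit(P):
    A=np.c_[2*P,np.ones(len(P))]; s=np.linalg.lstsq(A,(P**2).sum(1),rcond=None)[0]
    return s[:2].round(4),round(float(np.sqrt(s[2]+s[0]**2+s[1]**2)),4)
def field(c,E,box,z=.012,smax=70):
    u0,v0,u1,v1=box; hsv=cv2.cvtColor(c["color"],cv2.COLOR_RGB2HSV)
    m=np.zeros(hsv.shape[:2],bool); m[v0:v1,u0:u1]=hsv[v0:v1,u0:u1,1]<smax
    m=cv2.morphologyEx(m.astype(np.uint8),cv2.MORPH_OPEN,np.ones((3,3)))
    k=biggest(m)[:,0]; k=k[(k[:,0]>u0+1)&(k[:,0]<u1-2)&(k[:,1]>v0+1)&(k[:,1]<v1-2)]
    return k,cast(c,E,k,z)[:,:2]
E
python3 - <<'E'
from h import *
f=dict(np.load("w3.npz")); c=f; o={"ee_rot":f["o_ee_rot"],"position":f["o_position"]}; E=extr(c,o)
hsv=cv2.cvtColor(c["color"],cv2.COLOR_RGB2HSV)
print(hsv[155,[188,195,215,235,260,285,300]].tolist(),hsv[118,[215,250]].tolist())
for s in (50,70,90):
    k,P=field(c,E,(190,116,310,186),smax=s); print(s,len(k),circfit(P),k.min(0),k.max(0))
E
```

```text
[[27, 57, 245], [25, 65, 244], [65, 7, 207], [73, 9, 208], [53, 8, 126], [48, 9, 143], [29, 50, 244]] [[16, 93, 179], [17, 90, 188]]
50 167 (array([0.5882, 0.2428]), 0.0463) [202 124] [299 183]
70 146 (array([0.5818, 0.2207]), 0.07) [192 123] [307 148]
90 130 (array([0.5846, 0.2308]), 0.062) [199 118] [307 145]
```

Run:
```python
from h import *
f=dict(np.load("w3.npz")); c=f; o={"ee_rot":f["o_ee_rot"],"position":f["o_position"]}; E=extr(c,o)
for s in (20,30,38):
    k,P=field(c,E,(190,116,310,184),smax=s); print(s,len(k),circfit(P),k.min(0),k.max(0))
    r=np.array([*P.mean(0)])
    from scipy.optimize import least_squares
    q=least_squares(lambda p:np.hypot(*(P-p).T)-.045,[.589,.245],loss="soft_l1",f_scale=.0005).x; print(q.round(4))
# held ring's upper dark-side boundary on image: outer underside circle at z=tcp-?
g=cv2.cvtColor(c["color"],cv2.COLOR_RGB2HSV); 
m=np.zeros(g.shape[:2],bool); m[300:330,180:320]=(g[300:330,180:320,2]>150)&(g[300:330,180:320,1]<40)
k=biggest(m)[:,0]; print("ring bottom rim px",k.min(0),k.max(0))
# blue head bore centre and the comb/wide ring
print("wide",ring(c,E,(.3842,.1703,.01),.033,LIGHT))
```

```text
20 154 (array([0.5874, 0.2451]), 0.0438) [203 124] [294 181]
[0.5875 0.2436]
30 154 (array([0.5874, 0.245 ]), 0.0441) [203 124] [295 181]
[0.5874 0.2438]
38 154 (array([0.5874, 0.2446]), 0.0445) [202 124] [295 181]
[0.5874 0.2441]
ring bottom rim px [196 300] [301 323]
wide (array([0.3841, 0.1707]), 0.0326, (0.3843, 0.1707, 0.0332))
```

>>> move_arm(plan=[{"delta_pos": [0.001,0,0.05],"turn": [0,0,0],"fingers": 1},{"delta_pos": [0.001,0,0.1],"turn": [0,0,0],"fingers": 1},{"delta_pos": [0.001,0,0.135],"turn": [0,0,0],"fingers": 1},{"delta_pos": [0.001,0,0.15],"turn": [0,0,0],"fingers": 1},{"delta_pos": [0.001,0,0.157],"turn": [0,0,0],"fingers": 1},{"delta_pos": [0.001,0,0.157],"turn": [0,0,0],"fingers": 1},{"delta_pos": [0.001,0,0.157],"turn": [0,0,0],"fingers": 1},{"delta_pos": [0.001,0,0.157],"turn": [0,0,0],"fingers": 0},{"delta_pos": [0.001,0,0.157],"turn": [0,0,0],"fingers": 0},{"delta_pos": [0.001,0,0.157],"turn": [0,0,0],"fingers": 0},{"delta_pos": [0.001,0,0.12],"turn": [0,0,0],"fingers": 0},{"delta_pos": [0.001,0,0.06],"turn": [0,0,0],"fingers": 0}])

```text
clock: 6.62
position: [0.5863, 0.2453, 0.1217]
ee_rot: [0.707, 0.707, -0.002, -0.0]
ft_force: [0.9, 1.1, -0.4]
grip_width: 1.001
grasp_force: 0.0
```

Run:
```python
from h import *
o,c,E=snap(); print(o["position"],o["grip_width"],o["ft_force"])
print(ring(c,E,(.5877,.2447,.032),.03,lambda h:(h[...,1]<30)&(h[...,2]>215)))
print(proj(c,E,[.589,.1416,.012]))
cv2.imwrite("pics/w4.png",c["color"][:,:,::-1])
np.savez("w4.npz",**c,**{"o_"+k:v for k,v in o.items()})
```

```text
[0.58631729 0.24532095 0.12168508] 1.0009168191529407 [ 0.85853561  1.12749345 -0.44650566]
(array([0.5876, 0.2428]), 0.0237, (0.5881, 0.2456, 0.0293))
[[252.26393491 304.33138877]]
```

View pics/w4.png

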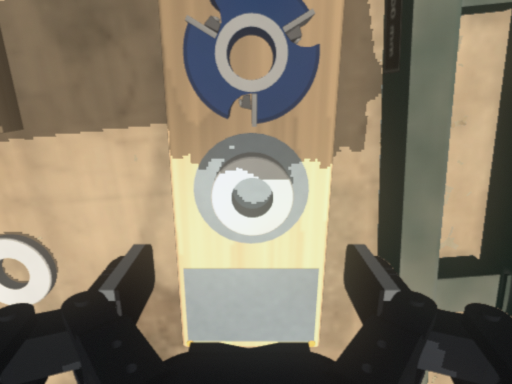

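Ring sits on the field (field cols 194–308, rows 133–243; ring cols 212–293); the oblong field is fully visible at cols 185–319, rows 268–342. Next I'll measure all of this.

Run:
```python
from h import *
from scipy.optimize import least_squares
c=dict(np.load("w4.npz")); o={"ee_rot":c["o_ee_rot"],"position":c["o_position"]}; E=extr(c,o)
fit=lambda P,r:least_squares(lambda p:np.hypot(*(P-p).T)-r,P.mean(0),loss="soft_l1",f_scale=.0004).x.round(4)
k,P=field(c,E,(180,126,320,262),smax=35); print("field",circfit(P),fit(P,.0447))
h=cv2.cvtColor(c["color"],cv2.COLOR_RGB2HSV); m=np.zeros(h.shape[:2],bool); b=(slice(182,240),slice(200,305)); m[b]=(h[b][...,2]>225)&(h[b][...,1]<30)
k=biggest(m)[:,0]; k=k[k[:,1]>186]; P=cast(c,E,k,.032)[:,:2]; print("ring",circfit(P),fit(P,.0298))
k,P=field(c,E,(175,255,330,341),smax=35); k,P=field(c,E,(175,255,330,350),smax=35); print("obl",rect_world(P),k.min(0),k.max(0))
```

```text
field (array([0.5874, 0.245 ]), 0.0443) [0.5874 0.245 ]
ring (array([0.5882, 0.2415]), 0.0228) [0.5882 0.2478]
obl (array([0.58761981, 0.13955721]), [73.40595245361328, 113.4599838256836], np.float32(0.002442338)) [184 269] [318 341]
```

Run:
```python
from h import *
from scipy.optimize import least_squares
c=dict(np.load("w4.npz")); o={"ee_rot":c["o_ee_rot"],"position":c["o_position"]}; E=extr(c,o)
h=cv2.cvtColor(c["color"],cv2.COLOR_RGB2HSV)
print(h[[170,190,200,215,225,232,238,245],252].tolist(), h[190,200:310:6].tolist())
m=np.zeros(h.shape[:2],bool); b=(slice(182,240),slice(200,305)); m[b]=(h[b][...,2]>228)&(h[b][...,1]<30)
k=biggest(m)[:,0]; P=cast(c,E,k,.032)[:,:2]; r=np.hypot(*(P-[.5877,.2447]).T); s=(r>.025)&(k[:,1]>184); P=P[s];print(s.sum(),k[s].min(0),k[s].max(0),circfit(P),least_squares(lambda p:np.hypot(*(P-p).T)-.0297,[.5877,.2447]).x)
```

```text
[[23, 20, 162], [75, 10, 196], [75, 10, 198], [27, 21, 111], [45, 6, 244], [41, 8, 244], [64, 9, 193], [26, 60, 240]] [[66, 7, 196], [69, 9, 198], [40, 3, 226], [98, 4, 245], [90, 4, 244], [98, 4, 244], [70, 11, 137], [71, 10, 198], [73, 9, 197], [75, 10, 196], [77, 9, 194], [75, 10, 196], [60, 5, 232], [45, 6, 243], [45, 6, 243], [45, 6, 243], [73, 9, 188], [56, 9, 191], [37, 23, 204]]
134 [212 185] [291 234] (array([0.5881, 0.2458]), 0.0285) [0.58809095 0.24727349]
```

>>> move_arm(plan=[{"delta_pos": [0,-0.03,-0.05],"turn": [0,0,0],"fingers": 0},{"delta_pos": [0.03,-0.08,-0.08],"turn": [0,0,0],"fingers": 0},{"delta_pos": [0.06,-0.13,-0.08],"turn": [0,0,0],"fingers": 0},{"delta_pos": [0.085,-0.18,-0.08],"turn": [0,0,0],"fingers": 0},{"delta_pos": [0.085,-0.197,-0.08],"turn": [0,0,0],"fingers": 0},{"delta_pos": [0.085,-0.197,-0.08],"turn": [0,0,0],"fingers": 0},{"delta_pos": [0.085,-0.197,-0.08],"turn": [0,0,0],"fingers": 0}])

```text
clock: 7.55
position: [0.3916, 0.3302, 0.2025]
ee_rot: [0.708, 0.707, 0.0, 0.0]
ft_force: [0.0, -0.5, -0.9]
grip_width: 1.0
grasp_force: 0.0
```

Run:
```python
from h import *
o,c,E=snap(); print(o["position"],o["joint_pos"].round(2))
print(proj(c,E,[.3875,.337,.045]))
cv2.imwrite("pics/w5.png",c["color"][:,:,::-1])
np.savez("w5.npz",**c,**{"o_"+k:v for k,v in o.items()})
```

```text
[0.39162571 0.33021928 0.2024721 ] [-1.43  0.11  0.7   1.84 -0.08  1.21 -0.72]
[[244.20722482 168.43764749]]
```

View pics/w5.png

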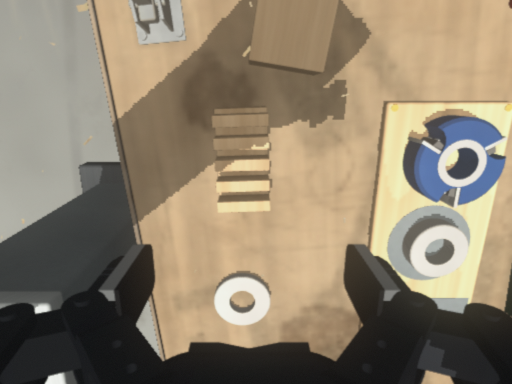

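Comb is at cols 212–270, rows 108–211, slightly rotated; the wide ring is at (242,300). Lighting varies, so I'll segment by height from the range image, including a check of the placed ring at (437,250).

```bash
cat >> h.py <<'E'
def cloud(c,E):
    v,u=np.mgrid[:384,:512]; d=c["range_z"]
    p=np.stack([(u-c["cx"])/c["fx"]*d,(v-c["cy"])/c["fy"]*d,d],-1)
    return p@E[0].T+E[1],d>0
def hseg(c,E,xy,win,z0,z1):
    """points within win of xy (m) and heights z0..z1"""
    W,ok=cloud(c,E); m=ok&(np.abs(W[...,:2]-xy)<win).all(-1)&(W[...,2]>z0)&(W[...,2]<z1)
    return m,W[m]
E
python3 - <<'E'
from h import *
c=dict(np.load("w5.npz")); o={"ee_rot":c["o_ee_rot"],"position":c["o_position"]}; E=extr(c,o)
m,P=hseg(c,E,[.3875,.337],.07,.04,.055); print("comb",len(P),rect_world(P),np.median(P[:,2]),P.mean(0))
for z0 in(.028,):
    m,P=hseg(c,E,[.588,.245],.04,z0,.04); print("thick",len(P),cv2.minEnclosingCircle((P[:,:2]*1000).astype(np.float32)),np.median(P[:,2]))
h=cv2.cvtColor(c["color"],cv2.COLOR_RGB2HSV)
m=np.zeros((384,512),bool); m[200:300,380:490]=(h[200:300,380:490,2]>225)&(h[200:300,380:490,1]<30)
k=biggest(m)[:,0]; P=cast(c,E,k,.032)[:,:2]; print(circfit(P),cv2.minEnclosingCircle((P*1000).astype(np.float32)))
print("wide",ring(c,E,(.3842,.1707,.01),.033,LIGHT))
E
```

```text
comb 3268 (array([0.38487711, 0.33985004]), [50.07076644897461, 90.74605560302734], np.float32(1.6030239)) 0.04467499188684487 [0.38473264 0.34176933 0.04454767]
thick 1943 ((586.9088134765625, 245.88494873046875), 30.7814884185791) 0.0318179370746991
(array([0.588 , 0.2459]), 0.0281) ((588.0774536132812, 245.7393341064453), 28.8059024810791)
wide (array([0.3833, 0.1711]), 0.0324, (0.3834, 0.1711, 0.0332))
```

Scaled: -0.032 rad / 2.0944 = -0.0153.

>>> move_arm(plan=[{"delta_pos": [0.0097,-0.0067,0.05],"turn": [0,0,-0.0153],"fingers": 0},{"delta_pos": [0.0097,-0.0067,0.1],"turn": [0,0,-0.0153],"fingers": 0},{"delta_pos": [0.0097,-0.0067,0.145],"turn": [0,0,-0.0153],"fingers": 0},{"delta_pos": [0.0097,-0.0067,0.17],"turn": [0,0,-0.0153],"fingers": 0},{"delta_pos": [0.0097,-0.0067,0.1825],"turn": [0,0,-0.0153],"fingers": 0},{"delta_pos": [0.0097,-0.0067,0.1825],"turn": [0,0,-0.0153],"fingers": 0},{"delta_pos": [0.0097,-0.0067,0.1825],"turn": [0,0,-0.0153],"fingers": 1},{"delta_pos": [0.0097,-0.0067,0.1825],"turn": [0,0,-0.0153],"fingers": 1},{"delta_pos": [0.0097,-0.0067,0.1825],"turn": [0,0,-0.0153],"fingers": 1},{"delta_pos": [0.0097,-0.0067,0.1825],"turn": [0,0,-0.0153],"fingers": 1},{"delta_pos": [0.0097,-0.0067,0.1825],"turn": [0,0,-0.0153],"fingers": 1},{"delta_pos": [0.0097,-0.0067,0.1825],"turn": [0,0,-0.0153],"fingers": 1}], force=50)

```text
clock: 9.1
position: [0.3845, 0.341, 0.021]
ee_rot: [0.696, 0.718, 0.001, -0.0]
ft_force: [-0.9, -1.0, 6.5]
grip_width: 0.572
grasp_force: 51.7
```

Scaled: -1.542 rad / 2.0944 = -0.7363.

>>> move_arm(plan=[{"delta_pos": [0,0,-0.05],"turn": [0,0,0],"fingers": 1},{"delta_pos": [0,0,-0.1],"turn": [0,0,0],"fingers": 1},{"delta_pos": [-0.025,0.025,-0.14],"turn": [0,0,-0.0859],"fingers": 1},{"delta_pos": [-0.055,0.055,-0.16],"turn": [0,0,-0.1719],"fingers": 1},{"delta_pos": [-0.085,0.085,-0.16],"turn": [0,0,-0.2578],"fingers": 1},{"delta_pos": [-0.115,0.11,-0.16],"turn": [0,0,-0.3438],"fingers": 1},{"delta_pos": [-0.145,0.135,-0.16],"turn": [0,0,-0.4297],"fingers": 1},{"delta_pos": [-0.17,0.16,-0.16],"turn": [0,0,-0.5157],"fingers": 1},{"delta_pos": [-0.19,0.18,-0.16],"turn": [0,0,-0.6016],"fingers": 1},{"delta_pos": [-0.205,0.193,-0.16],"turn": [0,0,-0.6875],"fingers": 1},{"delta_pos": [-0.2077,0.1955,-0.16],"turn": [0,0,-0.7363],"fingers": 1},{"delta_pos": [-0.2077,0.1955,-0.16],"turn": [0,0,-0.7363],"fingers": 1}])

```text
clock: 10.6
position: [0.5861, 0.1386, 0.1802]
ee_rot: [-0.001, 1.0, 0.0, 0.0]
ft_force: [-0.3, 0.7, -0.7]
grip_width: 0.58
grasp_force: 52.4
```

Run:
```python
from h import *
o,c,E=snap(); print(o["position"],o["joint_pos"].round(2),o["ee_rot"].round(4),place_delta(o,[.5866,.1397,.033]))
y=Rn.from_quat(o["ee_rot"]).as_matrix()[:,1]; print("tooly",np.arctan2(y[1],y[0]))
# held comb: finger tops by depth
W,ok=cloud(c,E); z=o["position"][2]-.021+.045
m=ok&(np.abs(W[...,2]-z)<.006)&(np.hypot(W[...,0]-o["position"][0],W[...,1]-o["position"][1])<.07)
P=W[m]; print(len(P)); print(rect_world(P),np.median(P[:,2]))
cv2.imwrite("pics/w6.png",c["color"][:,:,::-1])
```

```text
[0.58612621 0.13858177 0.18016866] [-0.8   0.36  0.62  1.64 -0.22  1.22  1.44] [-8.e-04  1.e+00  2.e-04  2.e-04] [-0.0004  0.0011  0.1472]
tooly 1.5724848959975666
17589
(array([0.57691193, 0.13878325]), [70.72554016113281, 76.9845199584961], np.float32(1.575176)) 0.20364722592447798
```

View pics/w6.png

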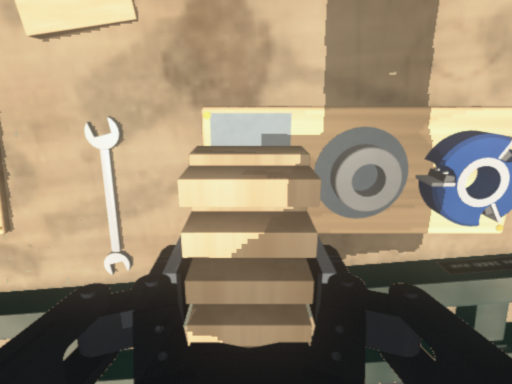

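Comb held square (cols 180–320), with the field beneath at cols 210–292. I'll lower it and release.

>>> move_arm(plan=[{"delta_pos": [-0.0004,0.0011,0.05],"turn": [0,0,0],"fingers": 1},{"delta_pos": [-0.0004,0.0011,0.1],"turn": [0,0,0],"fingers": 1},{"delta_pos": [-0.0004,0.0011,0.13],"turn": [0,0,0],"fingers": 1},{"delta_pos": [-0.0004,0.0011,0.143],"turn": [0,0,0],"fingers": 1},{"delta_pos": [-0.0004,0.0011,0.147],"turn": [0,0,0],"fingers": 1},{"delta_pos": [-0.0004,0.0011,0.147],"turn": [0,0,0],"fingers": 1},{"delta_pos": [-0.0004,0.0011,0.147],"turn": [0,0,0],"fingers": 1},{"delta_pos": [-0.0004,0.0011,0.147],"turn": [0,0,0],"fingers": 0},{"delta_pos": [-0.0004,0.0011,0.147],"turn": [0,0,0],"fingers": 0},{"delta_pos": [-0.0004,0.0011,0.147],"turn": [0,0,0],"fingers": 0},{"delta_pos": [-0.0004,0.0011,0.1],"turn": [0,0,0],"fingers": 0},{"delta_pos": [-0.0004,0.0011,0.04],"turn": [0,0,0],"fingers": 0}])

```text
clock: 12.15
position: [0.5854, 0.1399, 0.14]
ee_rot: [-0.002, 1.0, -0.001, -0.001]
ft_force: [0.2, 1.1, 0.3]
grip_width: 1.001
grasp_force: 0.0
```

Run:
```python
from h import *
o,c,E=snap(); print(o["position"],o["ft_force"].round(1),o["grip_width"])
m,P=hseg(c,E,[.5875,.1397],.07,.05,.07); print("comb",len(P),rect_world(P),np.median(P[:,2]))
h=cv2.cvtColor(c["color"],cv2.COLOR_RGB2HSV)
m,P=hseg(c,E,[.588,.245],.04,.028,.04); print("thick",len(P),cv2.minEnclosingCircle((P[:,:2]*1000).astype(np.float32)))
np.savez("w7.npz",**c,**{"o_"+k:v for k,v in o.items()})
```

```text
[0.58544421 0.13986656 0.14000067] [0.2 1.1 0.3] 1.000832289729127
comb 5790 (array([0.58837299, 0.14039993]), [50.01374435424805, 91.2004165649414], np.float32(0.0063964045)) 0.05659847206435556
thick 3506 ((588.412841796875, 245.46932983398438), 30.39613914489746)
```

Scaled: 1.572 rad / 2.0944 = 0.7506.

>>> move_arm(plan=[{"delta_pos": [0.02,0.003,-0.02],"turn": [0,0,0.0859],"fingers": 0},{"delta_pos": [0.045,0.006,-0.02],"turn": [0,0,0.1719],"fingers": 0},{"delta_pos": [0.07,0.01,-0.02],"turn": [0,0,0.2578],"fingers": 0},{"delta_pos": [0.1,0.014,-0.02],"turn": [0,0,0.3438],"fingers": 0},{"delta_pos": [0.13,0.02,-0.02],"turn": [0,0,0.4297],"fingers": 0},{"delta_pos": [0.16,0.025,-0.02],"turn": [0,0,0.5157],"fingers": 0},{"delta_pos": [0.18,0.028,-0.02],"turn": [0,0,0.6016],"fingers": 0},{"delta_pos": [0.195,0.03,-0.02],"turn": [0,0,0.6875],"fingers": 0},{"delta_pos": [0.2016,0.031,-0.02],"turn": [0,0,0.7506],"fingers": 0},{"delta_pos": [0.2016,0.031,-0.02],"turn": [0,0,0.7506],"fingers": 0},{"delta_pos": [0.2016,0.031,-0.02],"turn": [0,0,0.7506],"fingers": 0}])

```text
clock: 13.58
position: [0.385, 0.1704, 0.1599]
ee_rot: [0.705, 0.709, 0.0, 0.0]
ft_force: [0.1, -0.4, 0.1]
grip_width: 0.998
grasp_force: 0.0
```

Run:
```python
from h import *
o,c,E=snap(); print(o["position"],o["ee_rot"].round(4))
r=ring(c,E,(.3838,.1709,.01),.033,LIGHT); print(r); print(place_delta(o,[*r[0],.010]))
m,P=hseg(c,E,[.3838,.1709],.045,.006,.02); print(len(P),cv2.minEnclosingCircle((P[:,:2]*1000).astype(np.float32)))
```

```text
[0.38501559 0.17035796 0.15985755] [7.055e-01 7.087e-01 2.000e-04 0.000e+00]
(array([0.3833, 0.1706]), 0.0327, (0.3833, 0.1707, 0.0333))
[ 0.0002 -0.0018  0.1499]
3259 ((382.90252685546875, 169.9498291015625), 33.18424606323242)
```

>>> move_arm(plan=[{"delta_pos": [0.0002,-0.0018,0.05],"turn": [0,0,0],"fingers": 0},{"delta_pos": [0.0002,-0.0018,0.1],"turn": [0,0,0],"fingers": 0},{"delta_pos": [0.0002,-0.0018,0.135],"turn": [0,0,0],"fingers": 0},{"delta_pos": [0.0002,-0.0018,0.149],"turn": [0,0,0],"fingers": 0},{"delta_pos": [0.0002,-0.0018,0.149],"turn": [0,0,0],"fingers": 0},{"delta_pos": [0.0002,-0.0018,0.149],"turn": [0,0,0],"fingers": 0},{"delta_pos": [0.0002,-0.0018,0.149],"turn": [0,0,0],"fingers": 1},{"delta_pos": [0.0002,-0.0018,0.149],"turn": [0,0,0],"fingers": 1},{"delta_pos": [0.0002,-0.0018,0.149],"turn": [0,0,0],"fingers": 1},{"delta_pos": [0.0002,-0.0018,0.149],"turn": [0,0,0],"fingers": 1},{"delta_pos": [0.0002,-0.0018,0.149],"turn": [0,0,0],"fingers": 1}], force=40)

```text
clock: 15.0
position: [0.3834, 0.1712, 0.012]
ee_rot: [0.706, 0.708, 0.001, -0.001]
ft_force: [-4.7, -3.6, 19.2]
grip_width: 0.727
grasp_force: 39.5
```

Scaled: 0.097 rad / 2.0944 = 0.0463.

>>> move_arm(plan=[{"delta_pos": [0,0,-0.04],"turn": [0,0,0],"fingers": 1},{"delta_pos": [-0.02,0.01,-0.09],"turn": [0,0,0],"fingers": 1},{"delta_pos": [-0.06,0.03,-0.13],"turn": [0,0,0.0095],"fingers": 1},{"delta_pos": [-0.11,0.05,-0.15],"turn": [0,0,0.0191],"fingers": 1},{"delta_pos": [-0.16,0.07,-0.165],"turn": [0,0,0.0286],"fingers": 1},{"delta_pos": [-0.21,0.095,-0.17],"turn": [0,0,0.0382],"fingers": 1},{"delta_pos": [-0.26,0.12,-0.17],"turn": [0,0,0.0463],"fingers": 1},{"delta_pos": [-0.31,0.14,-0.17],"turn": [0,0,0.0463],"fingers": 1},{"delta_pos": [-0.36,0.16,-0.17],"turn": [0,0,0.0463],"fingers": 1},{"delta_pos": [-0.405,0.18,-0.17],"turn": [0,0,0.0463],"fingers": 1},{"delta_pos": [-0.423,0.1916,-0.17],"turn": [0,0,0.0463],"fingers": 1},{"delta_pos": [-0.423,0.1916,-0.17],"turn": [0,0,0.0463],"fingers": 1}])

```text
clock: 16.5
position: [0.575, -0.2537, 0.1807]
ee_rot: [0.741, 0.672, -0.0, 0.0]
ft_force: [-1.1, -0.5, -2.1]
grip_width: 0.725
grasp_force: 43.2
```

Run:
```python
from h import *
o,c,E=snap(); print(o["position"],o["joint_pos"].round(2),o["ee_rot"].round(4),o["ft_force"].round(1))
print(proj(c,E,[[.575,-.2515,.012],[.567,-.356,.012]]))
cv2.imwrite("pics/w8.png",c["color"][:,:,::-1])
np.savez("w8.npz",**c,**{"o_"+k:v for k,v in o.items()})
```

```text
[ 0.57503288 -0.25368634  0.18071162] [-0.38  0.55  1.    1.57 -0.47  1.28  0.6 ] [ 7.406e-01  6.719e-01 -5.000e-04  2.000e-04] [-1.1 -0.5 -2.1]
[[248.67308051 170.29889949]
 [250.76078641 268.15884434]]
```

View pics/w8.png

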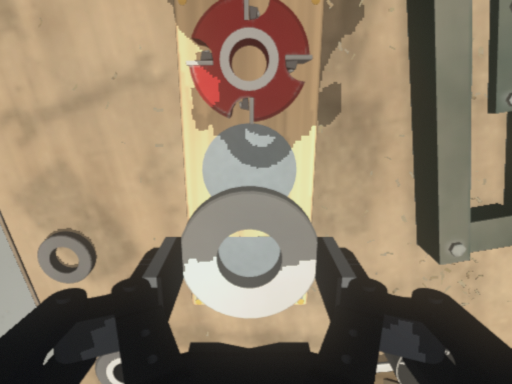

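Red board: the field's visible arc spans cols 203–296, rows 124–186. The dark ring is at (67,256).

Run:
```python
from h import *
from scipy.optimize import least_squares
c=dict(np.load("w8.npz")); o={"ee_rot":c["o_ee_rot"],"position":c["o_position"]}; E=extr(c,o)
for s in (25,38):
    k,P=field(c,E,(190,116,310,182),smax=s); print(s,len(k),circfit(P),k.min(0),k.max(0),least_squares(lambda p:np.hypot(*(P-p).T)-.0446,[.575,-.2515],loss="soft_l1",f_scale=.0005).x.round(4))
r=ring(c,E,(.375,-.326,.012),.028,lambda h:(h[...,1]<50)&(h[...,2]>60)); print("dark",r)
# board edges in the lit part: left/right plywood borders at the board's top
m,P=hseg(c,E,[.57,-.25],.12,.007,.02); P=P[(P[:,1]>-.28)]; print(len(P))
t=np.array(place_delta(o,[.575,-.2515,.0242])); print(t)
```

```text
25 151 (array([ 0.5752, -0.252 ]), 0.0439) [203 124] [295 179] [ 0.5751 -0.2528]
38 152 (array([ 0.5752, -0.2519]), 0.0441) [202 122] [295 179] [ 0.5751 -0.2525]
dark (array([ 0.3766, -0.3265]), 0.0275, (0.3772, -0.3264, 0.0288))
14707
[ 0.0023 -0.0002  0.1565]
```

>>> move_arm(plan=[{"delta_pos": [0.0019,0,0.05],"turn": [0,0,0],"fingers": 1},{"delta_pos": [0.0019,0,0.1],"turn": [0,0,0],"fingers": 1},{"delta_pos": [0.0019,0,0.135],"turn": [0,0,0],"fingers": 1},{"delta_pos": [0.0019,0,0.15],"turn": [0,0,0],"fingers": 1},{"delta_pos": [0.0019,0,0.156],"turn": [0,0,0],"fingers": 1},{"delta_pos": [0.0019,0,0.156],"turn": [0,0,0],"fingers": 1},{"delta_pos": [0.0019,0,0.156],"turn": [0,0,0],"fingers": 1},{"delta_pos": [0.0019,0,0.156],"turn": [0,0,0],"fingers": 0},{"delta_pos": [0.0019,0,0.156],"turn": [0,0,0],"fingers": 0},{"delta_pos": [0.0019,0,0.156],"turn": [0,0,0],"fingers": 0},{"delta_pos": [0.0019,0,0.12],"turn": [0,0,0],"fingers": 0},{"delta_pos": [0.0019,0,0.06],"turn": [0,0,0],"fingers": 0}])

```text
clock: 18.05
position: [0.5745, -0.2494, 0.1203]
ee_rot: [0.74, 0.673, -0.001, -0.001]
ft_force: [1.2, 0.2, 0.2]
grip_width: 1.001
grasp_force: 0.0
```

Run:
```python
from h import *
o,c,E=snap(); print(o["position"],o["ft_force"].round(1),o["grip_width"])
k,P=field(c,E,(175,120,325,262),smax=35); print("field",circfit(P),k.min(0),k.max(0))
m,Q=hseg(c,E,[.5752,-.252],.04,.018,.03); print("wide depth",len(Q),cv2.minEnclosingCircle((Q[:,:2]*1000).astype(np.float32)))
k,P=field(c,E,(175,255,330,352),smax=35); print("obl",rect_world(P),k.min(0),k.max(0))
cv2.imwrite("pics/w9.png",c["color"][:,:,::-1])
np.savez("w9.npz",**c,**{"o_"+k:v for k,v in o.items()})
print(place_delta(o,[.3768,-.3265,.16]))
```

```text
[ 0.57445787 -0.24942544  0.12033645] [1.2 0.2 0.2] 1.0009060209430976
field (array([ 0.5754, -0.251 ]), 0.0448) [194 122] [308 246]
wide depth 4679 ((575.7902221679688, -251.45120239257812), 33.26506423950195)
obl (array([ 0.56510577, -0.35915546]), [78.8241958618164, 113.55580139160156], np.float32(3.049091)) [184 272] [318 349]
[-0.0955 -0.1896 -0.039 ]
```

View pics/w9.png

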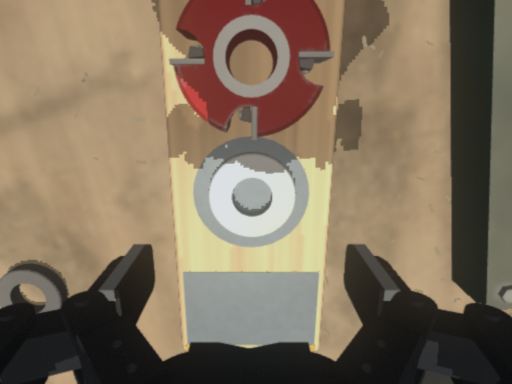

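Wide ring is centred on its field (252,192), and the oblong field is at cols 184–318, rows 272–345. Next is the dark ring.

>>> move_arm(plan=[{"delta_pos": [-0.01,-0.03,-0.03],"turn": [0,0,0],"fingers": 0},{"delta_pos": [-0.035,-0.08,-0.04],"turn": [0,0,0],"fingers": 0},{"delta_pos": [-0.06,-0.13,-0.04],"turn": [0,0,0],"fingers": 0},{"delta_pos": [-0.085,-0.17,-0.04],"turn": [0,0,0],"fingers": 0},{"delta_pos": [-0.0955,-0.19,-0.04],"turn": [0,0,0],"fingers": 0},{"delta_pos": [-0.0955,-0.19,-0.04],"turn": [0,0,0],"fingers": 0},{"delta_pos": [-0.0955,-0.19,-0.04],"turn": [0,0,0],"fingers": 0}])

```text
clock: 18.98
position: [0.3784, -0.3266, 0.1609]
ee_rot: [0.74, 0.673, 0.0, 0.0]
ft_force: [0.2, 0.2, 0.1]
grip_width: 1.001
grasp_force: 0.0
```

Run:
```python
from h import *
o,c,E=snap(); print(o["position"],o["ee_rot"].round(4))
for v in (60,80): r=ring(c,E,(.3768,-.3265,.012),.028,lambda h:(h[...,1]<60)&(h[...,2]>v)); print(r)
m,P=hseg(c,E,[.3768,-.3265],.045,.008,.02); q=cv2.minEnclosingCircle((P[:,:2]*1000).astype(np.float32)); print(len(P),q,np.median(P[:,2]))
t=(np.array(q[0])/1000+np.array(r[2][:2]))/2; print(t,place_delta(o,[*t,.011]))
```

```text
[ 0.37838213 -0.32658811  0.16086255] [7.395e-01 6.732e-01 3.000e-04 2.000e-04]
(array([ 0.3751, -0.3269]), 0.0276, (0.3754, -0.3269, 0.0283))
(array([ 0.375 , -0.3271]), 0.0274, (0.3749, -0.3269, 0.0281))
2148 ((374.62506103515625, -327.7448425292969), 28.111400604248047) 0.011874020169370308
[ 0.37476253 -0.32732242] [-0.0011 -0.0036  0.1499]
```

>>> move_arm(plan=[{"delta_pos": [-0.0008,-0.0034,0.05],"turn": [0,0,0],"fingers": 0},{"delta_pos": [-0.0008,-0.0034,0.1],"turn": [0,0,0],"fingers": 0},{"delta_pos": [-0.0008,-0.0034,0.135],"turn": [0,0,0],"fingers": 0},{"delta_pos": [-0.0008,-0.0034,0.148],"turn": [0,0,0],"fingers": 0},{"delta_pos": [-0.0008,-0.0034,0.148],"turn": [0,0,0],"fingers": 0},{"delta_pos": [-0.0008,-0.0034,0.148],"turn": [0,0,0],"fingers": 0},{"delta_pos": [-0.0008,-0.0034,0.148],"turn": [0,0,0],"fingers": 1},{"delta_pos": [-0.0008,-0.0034,0.148],"turn": [0,0,0],"fingers": 1},{"delta_pos": [-0.0008,-0.0034,0.148],"turn": [0,0,0],"fingers": 1},{"delta_pos": [-0.0008,-0.0034,0.148],"turn": [0,0,0],"fingers": 1},{"delta_pos": [-0.0008,-0.0034,0.148],"turn": [0,0,0],"fingers": 1},{"delta_pos": [-0.0008,-0.0034,0.148],"turn": [0,0,0],"fingers": 1}])

```text
clock: 20.52
position: [0.3744, -0.3277, 0.0139]
ee_rot: [0.74, 0.673, 0.001, 0.0]
ft_force: [-2.5, 3.9, 15.7]
grip_width: 0.615
grasp_force: 39.2
```

>>> move_arm(plan=[{"delta_pos": [0,0,-0.05],"turn": [0,0,0],"fingers": 1},{"delta_pos": [0.01,0.02,-0.1],"turn": [0,0,0],"fingers": 1},{"delta_pos": [0.03,0.06,-0.14],"turn": [0,0,0],"fingers": 1},{"delta_pos": [0.055,0.11,-0.17],"turn": [0,0,0],"fingers": 1},{"delta_pos": [0.08,0.16,-0.17],"turn": [0,0,0],"fingers": 1},{"delta_pos": [0.0944,0.1932,-0.17],"turn": [0,0,0],"fingers": 1},{"delta_pos": [0.0944,0.1932,-0.17],"turn": [0,0,0],"fingers": 1},{"delta_pos": [0.0944,0.1932,-0.17],"turn": [0,0,0],"fingers": 1},{"delta_pos": [0.0944,0.1932,-0.17],"turn": [0,0,0],"fingers": 1}])

```text
clock: 21.65
position: [0.5741, -0.2527, 0.1831]
ee_rot: [0.74, 0.672, 0.0, -0.0]
ft_force: [-0.1, 0.1, -0.8]
grip_width: 0.616
grasp_force: 43.2
```

Run:
```python
from h import *
o,c,E=snap(); print(o["position"],o["grip_width"],o["grasp_force"],o["ft_force"].round(1)); print(place_delta(o,[.5756,-.2519,.0367]))
W,ok=cloud(c,E); z=o["position"][2]-.0139+.012
m=ok&(np.abs(W[...,2]-z)<.003)&(np.hypot(W[...,0]-o["position"][0],W[...,1]-o["position"][1])<.036)
P=W[m]; print(len(P),cv2.minEnclosingCircle((P[:,:2]*1000).astype(np.float32)),np.median(P[:,2])-z)
```

```text
[ 0.57413009 -0.25274693  0.18309659] 0.6162248337687282 43.210835120407864 [-0.1  0.1 -0.8]
[0.0009 0.0013 0.1464]
7675 ((574.8375244140625, -245.65023803710938), 35.0693244934082) -0.0004337640573365831
```

>>> move_arm(plan=[{"delta_pos": [0.0009,0.0013,0.05],"turn": [0,0,0],"fingers": 1},{"delta_pos": [0.0009,0.0013,0.1],"turn": [0,0,0],"fingers": 1},{"delta_pos": [0.0009,0.0013,0.13],"turn": [0,0,0],"fingers": 1},{"delta_pos": [0.0009,0.0013,0.143],"turn": [0,0,0],"fingers": 1},{"delta_pos": [0.0009,0.0013,0.1464],"turn": [0,0,0],"fingers": 1},{"delta_pos": [0.0009,0.0013,0.1464],"turn": [0,0,0],"fingers": 1},{"delta_pos": [0.0009,0.0013,0.1464],"turn": [0,0,0],"fingers": 1},{"delta_pos": [0.0009,0.0013,0.1464],"turn": [0,0,0],"fingers": 0},{"delta_pos": [0.0009,0.0013,0.1464],"turn": [0,0,0],"fingers": 0},{"delta_pos": [0.0009,0.0013,0.1464],"turn": [0,0,0],"fingers": 0},{"delta_pos": [0.0009,0.0013,0.1],"turn": [0,0,0],"fingers": 0},{"delta_pos": [0.0009,0.0013,0.04],"turn": [0,0,0],"fingers": 0}])

```text
clock: 23.2
position: [0.5757, -0.2508, 0.143]
ee_rot: [0.74, 0.673, -0.001, -0.001]
ft_force: [2.3, -0.3, 0.9]
grip_width: 1.004
grasp_force: 0.0
```

Run:
```python
from h import *
o,c,E=snap(); print(o["position"],o["ft_force"].round(1),o["ee_rot"].round(4))
m,Q=hseg(c,E,[.5757,-.252],.04,.03,.04); print("dark",len(Q),cv2.minEnclosingCircle((Q[:,:2]*1000).astype(np.float32)),np.median(Q[:,2]))
m,Q=hseg(c,E,[.5757,-.252],.04,.018,.04); print("wide",len(Q),cv2.minEnclosingCircle((Q[:,:2]*1000).astype(np.float32)))
k,P=field(c,E,(175,110,325,258),smax=35); print("field",circfit(P))
print(place_delta(o,[.45,-.02,.2]))
cv2.imwrite("pics/w10.png",c["color"][:,:,::-1])
np.savez("w10.npz",**c,**{"o_"+k:v for k,v in o.items()})
```

```text
[ 0.57573034 -0.25075195  0.14302888] [ 2.3 -0.3  0.9] [ 0.7399  0.6727 -0.0008 -0.0011]
dark 2819 ((576.8588256835938, -251.43707275390625), 28.16301918029785) 0.03385793414125185
wide 4081 ((575.7090454101562, -251.302734375), 33.11957550048828)
field (array([ 0.5752, -0.252 ]), 0.0443)
[ 0.2178 -0.1472 -0.0565]
```

View pics/w10.png

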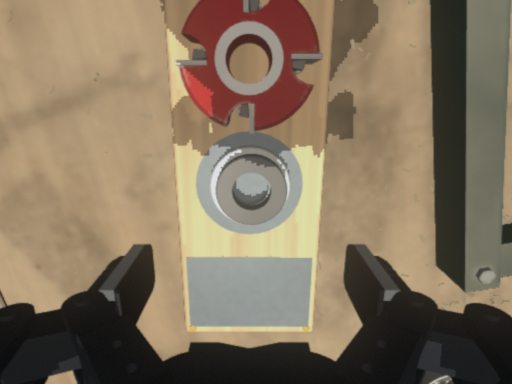

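Stack is concentric at (252,188) to about 1 mm, and the oblong field shows at cols 188–312, rows 257–327. Now the wedge.

Scaled: -0.22 rad / 2.0944 = -0.105.

>>> move_arm(plan=[{"delta_pos": [0.03,-0.02,-0.05],"turn": [0,0,0],"fingers": 0},{"delta_pos": [0.075,-0.05,-0.05],"turn": [0,0,-0.0477],"fingers": 0},{"delta_pos": [0.12,-0.08,-0.05],"turn": [0,0,-0.105],"fingers": 0},{"delta_pos": [0.165,-0.11,-0.05],"turn": [0,0,-0.105],"fingers": 0},{"delta_pos": [0.205,-0.138,-0.05],"turn": [0,0,-0.105],"fingers": 0},{"delta_pos": [0.218,-0.147,-0.05],"turn": [0,0,-0.105],"fingers": 0},{"delta_pos": [0.218,-0.147,-0.05],"turn": [0,0,-0.105],"fingers": 0},{"delta_pos": [0.218,-0.147,-0.05],"turn": [0,0,-0.105],"fingers": 0}])

```text
clock: 24.25
position: [0.4512, -0.0214, 0.1929]
ee_rot: [0.662, 0.749, 0.0, 0.0]
ft_force: [-0.1, -0.2, -0.1]
grip_width: 0.998
grasp_force: 0.0
```

Run:
```python
from h import *
c=dict(np.load("w10.npz")); o={"ee_rot":c["o_ee_rot"],"position":c["o_position"]}; E=extr(c,o)
k,P=field(c,E,(178,240,322,329),smax=35); print("obl",rect_world(P),k.min(0),k.max(0))
o,c,E=snap(); print(o["position"],o["ee_rot"].round(4)); print(proj(c,E,[.45,-.02,.01]))
m,P=hseg(c,E,[.45,-.02],.08,.003,.03); m=cv2.morphologyEx(m.astype(np.uint8),cv2.MORPH_OPEN,np.ones((3,3)))
k=biggest(m)[:,0]; W,_=cloud(c,E); Q=W[k[:,1],k[:,0]]; print("wedge depth",rect_world(Q))
r=rect_world(Q); d=np.array([np.cos(r[2]),np.sin(r[2])]); s=(Q[:,:2]-r[0])@d
for a in(-.04,.04): print(a,np.median(Q[np.abs(s-a)<.006][:,2]))
cv2.imwrite("pics/w11.png",c["color"][:,:,::-1])
np.savez("w11.npz",**c,**{"o_"+k:v for k,v in o.items()})
```

```text
obl (array([ 0.56529352, -0.35687421]), [73.26306915283203, 113.36553955078125], np.float32(3.0475743)) [187 258] [311 326]
[ 0.45122985 -0.02139347  0.19288942] [6.622e-01 7.493e-01 1.000e-04 1.000e-04]
[[247.69494264 167.77814615]]
wedge depth (array([ 0.44653082, -0.00454611]), [28.06764793395996, 89.86349487304688], np.float32(1.743639))
-0.04 0.01742147278454692
0.04 0.005000677554442556
```

View pics/w11.png

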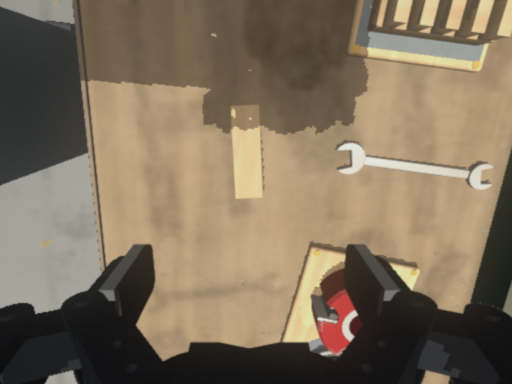

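Depth shows the wedge centred at (0.4465, -0.0045) with yaw 1.744, thick end towards -y (image (250,195)).

Scaled: -0.05 rad / 2.0944 = -0.0239.

>>> move_arm(plan=[{"delta_pos": [0.0174,-0.0026,0.05],"turn": [0,0,-0.0239],"fingers": 0},{"delta_pos": [0.0174,-0.0026,0.1],"turn": [0,0,-0.0239],"fingers": 0},{"delta_pos": [0.0174,-0.0026,0.145],"turn": [0,0,-0.0239],"fingers": 0},{"delta_pos": [0.0174,-0.0026,0.17],"turn": [0,0,-0.0239],"fingers": 0},{"delta_pos": [0.0174,-0.0026,0.1794],"turn": [0,0,-0.0239],"fingers": 0},{"delta_pos": [0.0174,-0.0026,0.1794],"turn": [0,0,-0.0239],"fingers": 0},{"delta_pos": [0.0174,-0.0026,0.1794],"turn": [0,0,-0.0239],"fingers": 0.5},{"delta_pos": [0.0174,-0.0026,0.1794],"turn": [0,0,-0.0239],"fingers": 0.5},{"delta_pos": [0.0174,-0.0026,0.1794],"turn": [0,0,-0.0239],"fingers": 0.5},{"delta_pos": [0.0174,-0.0026,0.1794],"turn": [0,0,-0.0239],"fingers": 0.5}], force=30)

```text
clock: 25.55
position: [0.4462, -0.003, 0.0136]
ee_rot: [0.642, 0.766, 0.0, -0.0]
ft_force: [-0.1, 0.6, 0.2]
grip_width: 0.501
grasp_force: 0.0
```

>>> move_arm(plan=[{"delta_pos": [-0.0013,0,0],"turn": [0,0,0],"fingers": 0.5},{"delta_pos": [-0.0013,0,0],"turn": [0,0,0],"fingers": 1},{"delta_pos": [-0.0013,0,0],"turn": [0,0,0],"fingers": 1},{"delta_pos": [-0.0013,0,0],"turn": [0,0,0],"fingers": 1},{"delta_pos": [-0.0013,0,0],"turn": [0,0,0],"fingers": 1},{"delta_pos": [-0.0013,0,0],"turn": [0,0,0],"fingers": 1}])

```text
clock: 26.3
position: [0.4463, -0.0046, 0.0135]
ee_rot: [0.643, 0.766, 0.0, -0.0]
ft_force: [-1.8, -1.2, 4.1]
grip_width: 0.313
grasp_force: 29.5
```

Scaled: 1.838 rad / 2.0944 = 0.8776.

>>> move_arm(plan=[{"delta_pos": [0,0,-0.04],"turn": [0,0,0],"fingers": 1},{"delta_pos": [-0.01,0,-0.09],"turn": [0,0,0.0477],"fingers": 1},{"delta_pos": [-0.04,0.01,-0.13],"turn": [0,0,0.1337],"fingers": 1},{"delta_pos": [-0.08,0.015,-0.15],"turn": [0,0,0.2196],"fingers": 1},{"delta_pos": [-0.12,0.02,-0.16],"turn": [0,0,0.3056],"fingers": 1},{"delta_pos": [-0.16,0.025,-0.16],"turn": [0,0,0.3915],"fingers": 1},{"delta_pos": [-0.2,0.03,-0.16],"turn": [0,0,0.4775],"fingers": 1},{"delta_pos": [-0.24,0.037,-0.16],"turn": [0,0,0.5634],"fingers": 1},{"delta_pos": [-0.28,0.043,-0.16],"turn": [0,0,0.6494],"fingers": 1},{"delta_pos": [-0.32,0.05,-0.16],"turn": [0,0,0.7353],"fingers": 1},{"delta_pos": [-0.35,0.054,-0.16],"turn": [0,0,0.8212],"fingers": 1},{"delta_pos": [-0.3674,0.0566,-0.16],"turn": [0,0,0.8776],"fingers": 1}])

```text
clock: 27.8
position: [0.5657, -0.3582, 0.1727]
ee_rot: [0.999, -0.049, -0.001, 0.0]
ft_force: [-0.6, 0.5, -0.6]
grip_width: 0.314
grasp_force: 30.2
```

>>> move_arm(plan=[{"delta_pos": [0,0,0],"turn": [0,0,0],"fingers": 1},{"delta_pos": [0,0,0],"turn": [0,0,0],"fingers": 1},{"delta_pos": [0,0,0],"turn": [0,0,0],"fingers": 1}])

```text
clock: 28.18
position: [0.5663, -0.3554, 0.1734]
ee_rot: [0.999, -0.045, 0.0, -0.0]
ft_force: [0.8, -0.6, -0.5]
grip_width: 0.317
grasp_force: 30.2
```

Run:
```python
from h import *
o,c,E=snap(); print(o["position"],o["joint_pos"].round(2),o["grip_width"],o["grasp_force"])
R=Rn.from_quat(o["ee_rot"]).as_matrix(); print("toolx",np.arctan2(R[1,0],R[0,0]),R[2])
print(place_delta(o,[.5653,-.3568,.026]))
W,ok=cloud(c,E); z=o["position"][2]-.0135
m=ok&(W[...,2]>z+.002)&(W[...,2]<z+.021)&(np.hypot(W[...,0]-o["position"][0],W[...,1]-o["position"][1])<.055)
m[:, :0]=0; P=W[m]; print(len(P),rect_world(P))
cv2.imwrite("pics/w12.png",c["color"][:,:,::-1])
```

```text
[ 0.56627713 -0.35541638  0.17342855] [-0.25  0.78  1.21  1.47 -0.74  1.4  -0.68] 0.3174825477063483 30.19239602610469
toolx -0.0897048030121272 [ 2.96186969e-04 -8.50048666e-04 -9.99999595e-01]
[-0.0009  0.0016  0.1474]
12152 (array([ 0.56802948, -0.35371841]), [52.49491882324219, 90.93238830566406], np.float32(2.7811446))
```

View pics/w12.png

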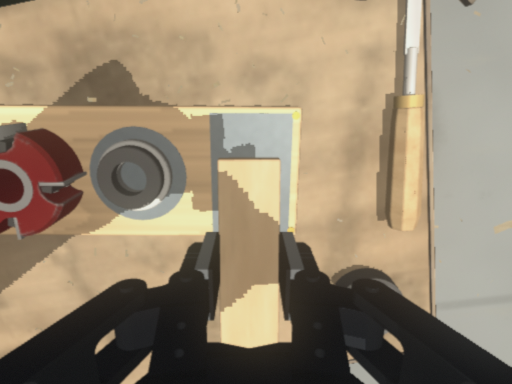

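Wedge held square (cols 217–280) above the field. Lowering and releasing with only a partial opening.

Scaled: 0.004 rad / 2.0944 = 0.0019.

>>> move_arm(plan=[{"delta_pos": [-0.0009,0.0014,0.05],"turn": [0,0,0.0019],"fingers": 1},{"delta_pos": [-0.0009,0.0014,0.1],"turn": [0,0,0.0019],"fingers": 1},{"delta_pos": [-0.0009,0.0014,0.13],"turn": [0,0,0.0019],"fingers": 1},{"delta_pos": [-0.0009,0.0014,0.143],"turn": [0,0,0.0019],"fingers": 1},{"delta_pos": [-0.0009,0.0014,0.1475],"turn": [0,0,0.0019],"fingers": 1},{"delta_pos": [-0.0009,0.0014,0.1475],"turn": [0,0,0.0019],"fingers": 1},{"delta_pos": [-0.0009,0.0014,0.1475],"turn": [0,0,0.0019],"fingers": 1},{"delta_pos": [-0.0009,0.0014,0.1475],"turn": [0,0,0.0019],"fingers": 0.4},{"delta_pos": [-0.0009,0.0014,0.1475],"turn": [0,0,0.0019],"fingers": 0.4},{"delta_pos": [-0.0009,0.0014,0.1475],"turn": [0,0,0.0019],"fingers": 0.4},{"delta_pos": [-0.0009,0.0014,0.1],"turn": [0,0,0.0019],"fingers": 0.4},{"delta_pos": [-0.0009,0.0014,0.04],"turn": [0,0,0.0019],"fingers": 0.4}])

```text
clock: 29.72
position: [0.5645, -0.3572, 0.1336]
ee_rot: [0.999, -0.048, -0.001, -0.0]
ft_force: [0.8, 0.1, 0.6]
grip_width: 0.598
grasp_force: 0.0
```

>>> move_arm(plan=[{"delta_pos": [-0.05,0,-0.05],"turn": [0,0,0],"fingers": 0},{"delta_pos": [-0.1,0,-0.1],"turn": [0,0,0],"fingers": 0},{"delta_pos": [-0.15,0,-0.1],"turn": [0,0,0],"fingers": 0},{"delta_pos": [-0.15,0,-0.1],"turn": [0,0,0],"fingers": 0},{"delta_pos": [-0.15,0,-0.1],"turn": [0,0,0],"fingers": 0}])

```text
clock: 30.35
position: [0.4159, -0.3429, 0.2336]
ee_rot: [0.999, -0.048, 0.001, -0.001]
ft_force: [1.1, 0.3, -0.3]
grip_width: 1.001
grasp_force: 0.0
```

Run:
```python
from h import *
o,c,E=snap(); print(o["position"],o["clock"])
def ck(n,xy,win,z0,z1,circ):
    m,P=hseg(c,E,xy,win,z0,z1)
    if len(P)<30: print(n,"none");return
    print(n,len(P),cv2.minEnclosingCircle((P[:,:2]*1000).astype(np.float32)) if circ else rect_world(P),np.median(P[:,2]).round(4))
ck("wedge",[.5653,-.3568],.06,.0145,.04,0); ck("dark",[.5757,-.2515],.04,.03,.04,1); ck("wide",[.5757,-.2515],.04,.018,.04,1)
o,c,E=snap("top"); np.savez("topf.npz",**c)
cv2.imwrite("pics/topf.png",cv2.resize(c["color"][140:250,100:390,::-1],None,fx=2.75,fy=2.75,interpolation=cv2.INTER_CUBIC))
```

```text
[ 0.41587438 -0.34288721  0.23355683] 30.35
wedge 1775 (array([ 0.54227985, -0.34888528]), [61.5866813659668, 81.43733215332031], np.float32(1.4931937)) 0.0261
dark 1306 ((575.9026489257812, -250.80789184570312), 28.366676330566406) 0.0339
wide 2158 ((574.598388671875, -250.68942260742188), 33.18863296508789) 0.0331
```

View pics/topf.png

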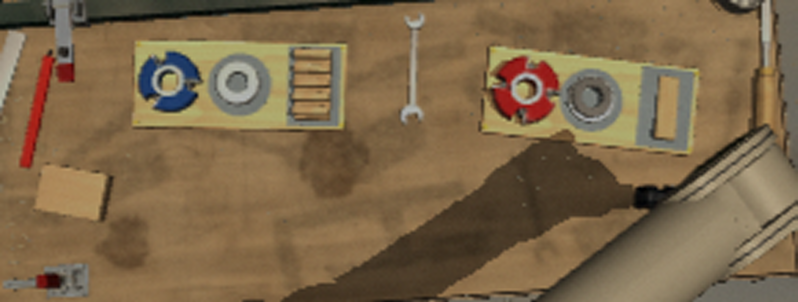

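All five parts are on their fields (crop: ring (238,83), comb (311,83), stack (591,95), wedge (667,107)); spanner and pine block are unmoved, and the grey cutter is hidden by the arm. I'll check the wedge alone.

Run:
```python
from h import *
o,c,E=snap()
m,_=hseg(c,E,[.5653,-.3568],.06,.0148,.04); W,_=cloud(c,E)
W2=W[...,:2]-[.5653,-.3568]; m&=(W2@np.array([np.sin(-.094)*-1,np.cos(.094)])<.05)
mm=cv2.morphologyEx(m.astype(np.uint8),cv2.MORPH_OPEN,np.ones((3,3))); k=biggest(mm)[:,0]; print(rect_world(W[k[:,1],k[:,0]]))
k,P=field(c,E,(max(k[:,0].min()-40,0),max(k[:,1].min()-40,0),k[:,0].max()+40,k[:,1].max()+40),smax=35); print("obl",rect_world(P))
m,P=hseg(c,E,[.375,-.47],.06,.02,.035); print("cutter",len(P),P.mean(0) if len(P) else "")
```

```text
(array([ 0.54633783, -0.35549417]), [27.686206817626953, 52.81697082519531], np.float32(3.0539858))
obl (array([ 0.5413006 , -0.35407428]), [63.921897888183594, 73.53596496582031], np.float32(1.4762576))
cutter 2136 [ 0.40980688 -0.46343811  0.02562448]
```

```bash
python3 -c "
from workcell import *
print(hand_in())"
```

```text
the job is handed in; nothing more can be done
None
```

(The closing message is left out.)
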